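Clamp a bracket in the press fixture

TASK

Push the aluminium angle bracket along the clamp's channel until its end is fully home against the end stop. Then crank the clamp down until its foot meets the bracket and snug it by feel: the crank should push back clearly harder than when it was running free, roughly half as hard again, but do not overtighten. Let go of the crank and leave the spare bracket, wrench, collar and block around the clamp where they are.

Things in the scene. Friction and masses are not known exactly. Their poses are not given: they have to be found in the camera images.
- clamp: screw clamp bolted to the table: grey base plate 235 x 160 x 20 mm, two 22 mm posts at y = +-62 mm, and an aluminium crossbeam (46 x 158 mm, underside 108, top 138 mm above the table) carrying the vertical spindle. Crank and foot belong to it. Origin: on the table under the spindle's axis; z up; x along the channel from its open front to its end stop
- crank_axis (a point): on the spindle's axis, 148 mm up, top of the beam's boss: the crank turns about the vertical through it, in a level circle of 50 mm radius to the knob's centre. Crank arm's top: 164 mm up. Clockwise seen from above lowers the foot, 24 mm a turn. A stiff thread: running free takes about 9 N sideways at the knob (4 to 9 N when paused), and it stays where it is left, also under load
- knob_grip (a point): on the axis of the crank's black knob, an upright round handle 21 mm dia, 43 mm tall, free to spin on its pin; this point is 187 mm above the table, 25 mm above its lower end, 18 mm below its top. The highest thing there: pinch it from above and lead it round with the hand's direction unchanged. The crank starts at any angle and never changes height
- foot_axis (a point): spindle axis at the beam's underside, 108 mm up. Below hangs the square 26 mm sprung, rubber-faced foot; its height is not reported and starts 5 to 28 mm above the bracket's long leg (0.2 to 1.2 turns). After contact the push needed at the knob climbs above the free-running one: 1 N per 10 degrees, 0.75 N per 10 N of clamping. 4 to 5 N more is snug, 9 N overtight
- stop (a point): on the bed: middle of the end stop's face, at the channel floor; axes like the clamp's. Stop 18 mm high, its face 36 mm behind the spindle's axis. Channel 43 mm wide, floor 45 to 49 mm above the table (differs between setups), side guides 10 mm high, starting 100 mm in front of the axis; the bed's front edge is 120 mm in front of the axis
- bracket: the work: aluminium angle bracket, about 0.22 kg, in the channel; long leg 150 x 40 x 10 mm flat on the floor, pointing to the stop; flange 10 mm thick, 40 mm wide standing at the front end, its top 50 mm above the leg's underside. Origin: underside of the leg, midway along it; x to the stop, z up. Starts 15 to 40 mm short of the stop, slides with 1 to 3 N
- bracket_end (a point): middle of the bottom edge of the bracket's rear end face, the face that must meet the stop
- flange (a point): middle of the width of the flange's front face (towards the robot), 30 mm above the leg's underside: a place to push
- spare_bracket: a second, identical aluminium angle bracket, already pressed, lying loose on the table, not in the clamp (150 x 40 x 10 mm leg, upright flange at one end, overall height 50 mm); origin: underside centre. Leave alone
- wrench: open wrench lying beside the clamp. Leave alone
- collar: steel collar 36 mm dia, 14 mm high, lying beside the clamp. Leave alone
- gauge_block: dark steel block 50 x 30 x 20 mm lying beside the clamp. Leave alone
Not all that is in view belongs to the job. What is shaped like the bracket but blue or purple is not meant.

How it is judged (in metres and radians):
On the way, in this order (a step that is already met when the one before it is completed fails the run):
1. the bracket is home against the end stop (within 3 mm) before the foot presses on it (x of bracket_end in the frame of stop above -0.003 m and z of bracket_end in the frame of stop below 0.004 m and contact force between clamp and bracket below 5 N), for 0.1 s.
2. the foot presses on the bracket with 25 to 105 N (x of bracket_end in the frame of stop above -0.003 m and z of bracket_end in the frame of stop below 0.004 m and contact force between clamp and bracket between 25 and 105 N), for 0.2 s.
At the end, for the whole second after the job is handed in: the bracket's end is within 3 mm of the end stop and flat in the channel, at rest, with the clamp's foot pressing on it with 25 to 105 N and staying so, crank released (all of step 2 and linear speed of bracket below 0.01 m/s); the robot touches nothing.
It fails at once if the clamp is overtightened: more than 125 N on the bracket (contact force between clamp and bracket above 125 N).
It fails at once if a thing that is to be left alone is moved by more than 30 mm (distance of any of spare_bracket, wrench, collar, gauge_block from where it was at the start of the episode above 0.03 m).
It also fails if it takes over 72 s, if anything falls off the work surface, if the arm or the gripper's body presses on something with over 40 N, if the wrist force passes 120 N, or if a joint passes its speed limit or range.

ROBOT

A 7-joint arm with a two-finger parallel gripper is mounted at the origin on the work surface. World frame = base frame: x ahead of the robot, y to its left, z up, the work surface at z = 0. Lengths are in mm, angles in rad, forces in N, time in s.
With the tool pointing down it reaches from about 400 to 875 mm from the base axis. Payload 4.4 kg.
Tool frame: the origin (TCP) lies at the very end of the fingers, on their centre line; the grasp point (between the pads) lies 19 mm behind it (robot.grasp_offset is the distance from the TCP to the grasp point, in mm); z points along the fingers, y is the line along which they close (so a half turn about z gives the same grasp; the last joint's range is limited). The gripper opens to 85 mm and grips with 20 to 120 N. Pads are 22 mm wide; open, the fingers measure 114 mm over their backs; the gripper's body (76 mm by 85 mm) begins 54 mm behind the grasp point. The pads swing forward as they close: fully open they stand 13 mm farther back than shut.
Start: joints at [1.124, 0.628, 0.038, 1.517, -0.027, 0.996, -0.02], TCP at [241.609, -603.442, 231.313] pointing down, gripper open.
Joint ranges: [-3.06, 3.06], [-0.37, 2.12], [-1.25, 1.32], [0.18, 2.47], [-1.1, 4.24], [0.23, 1.98], [-2.94, 2.94]. Speed limits (rad/s): [2.57, 2.57, 3.14, 3.14, 3.14, 3.14, 3.14].

INTERFACE

Orientations are given as a unit quaternion [w, x, y, z].
In Python, from station import robot, planner, optics gives the robot as it stands. Calls block until the motion is done:
- robot.movep(position, orientation): joint-space move of the TCP to a pose.
- robot.movel(position, ori=None, velocity=150, stop_force=None): straight line of the TCP; ori=None keeps the orientation; velocity is the mean speed in mm/s. With stop_force (N) it stops when the force on the tool has changed by that much, and returns True; else False.
- robot.movej(angles): joint-space move.
- robot.grip(opening): finger opening in mm; the grip force is fixed at half the most; returns when the fingers have stopped.
- robot.wait(seconds).
- planner.ik(position, orientation): joint angles nearest the present ones, or None.
- optics.camera(name): name is "side" or "top"; returns a dict with "img" (384x512x3 uint8, blue, green, red), "range_z" (384x512 float32, mm along the optical axis (not along the pixel's ray), 0 where there is no reading), "fx", "fy", "cx", "cy" (pixels), "xyz" and "rotation" of the camera in the world. Camera axes: x right, y down, z forward; pixel columns grow to the right and rows downward; lengths in mm; the calibration is good to about 2 mm. A picture is of the moment at which its call begins.
A pose or a line that the arm cannot do raises robot.Unreachable and nothing moves.
- robot.sign_off(): hands the job in; it is judged then, once.
Readings, each from a call of its own:
- robot.get_time_s(): time.
- robot.get_joints(): joint angles.
- robot.get_joint_velocities(): joint speeds.
- robot.get_joint_efforts(): joint torques, N m.
- robot.get_tool_pos(): TCP position.
- robot.get_ee_rot(): TCP orientation.
- robot.get_ft_force(): force on the tool from outside, world axes, zero at the start.
- robot.get_moment(): the same for the moment, N m.
- robot.get_opening(): finger opening in mm.
- robot.get_grasp_force(): force on a finger pad.
Only numpy, scipy, OpenCV 4.12 (cv2) and the standard library are available. Lean on these libraries where they do the work, as an engineer would, in place of code of your own. Each camera call takes 0.05 s, during which the arm holds its last target. There are 200 camera calls.

## Working session

There is one attempt and no reset: what is moved stays moved. The work goes in short steps, each a Python script; the robot and the scene stay as the last script left them, time stands still between calls to the robot, and variables do not carry over. Pictures are saved under pics/ and viewed, at most 10 in all, crops included, and the job is handed in when it is done.

```bash
mkdir -p pics; cat > h.py <<'E'
import numpy as np, cv2
from station import robot, planner, optics
def cam(n):
    c=optics.camera(n); return c
def cloud(c):
    z=c["range_z"].astype(float); v,u=np.mgrid[:z.shape[0],:z.shape[1]]
    P=np.stack([(u-c["cx"])/c["fx"]*z,(v-c["cy"])/c["fy"]*z,z],-1)
    W=P@np.array(c["rotation"]).T+np.array(c["xyz"]); W[z==0]=np.nan
    return W
E
python3 - <<'E'
from h import *
for n in("top","side"):
    c=cam(n); np.savez(f"{n}.npz",img=c["img"],W=cloud(c)); print(n,c["xyz"],np.round(c["rotation"],2).tolist(),c["fx"])
    cv2.imwrite(f"pics/{n}0.png",cv2.resize(c["img"],(800,600),interpolation=cv2.INTER_CUBIC))
print(robot.get_time_s(),robot.get_ee_rot(),robot.get_ft_force())
E
```

```text
Traceback (most recent call last):
  File "h.py", line 8, in cloud
    W=P@np.array(c["rotation"]).T+np.array(c["xyz"]); W[z==0]=np.nan
      ~^~~~~~~~~~~~~~~~~~~~~~~~~~
ValueError: matmul: Input operand 1 has a mismatch in its core dimension 0, with gufunc signature (n?,k),(k,m?)->(n?,m?) (size 4 is different from 3)
```

Rotation is a quaternion.

```bash
sed -i 's/np.array(c\["rotation"\]).T/R.from_quat(c["rotation"],scalar_first=True).as_matrix().T/; 1a from scipy.spatial.transform import Rotation as R' h.py
python3 - <<'E'
from h import *
for n in("top","side"):
    c=cam(n); np.savez(f"{n}.npz",img=c["img"],W=cloud(c)); print(n,c["xyz"],np.round(c["rotation"],2).tolist(),c["fx"])
    cv2.imwrite(f"pics/{n}0.png",cv2.resize(c["img"],(800,600),interpolation=cv2.INTER_CUBIC))
print(robot.get_time_s(),robot.get_ee_rot(),robot.get_ft_force())
E
```

```text
top [ 413.56899353  112.43142604 1104.20061838] [-0.04, 0.71, -0.7, 0.04] 349.25734457142806
side [383.9265567  869.36984865 739.09484397] [0.05, -0.1, 0.9, -0.43] 438.74885749334345
0.15 [-7.06103582e-04  9.81926134e-01  1.89263170e-01 -1.45528225e-04] [ 0.14070811  0.21548354 -0.58549678]
```

View pics/top0.png

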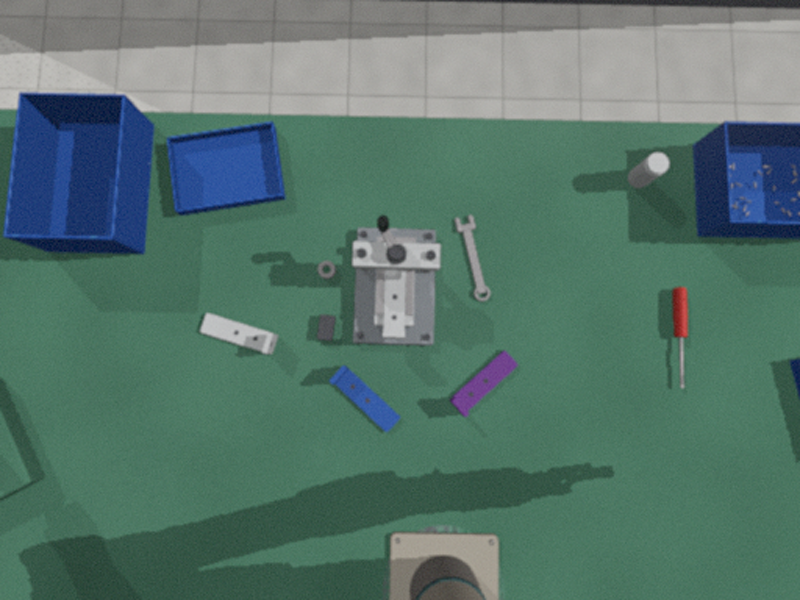

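View pics/side0.png

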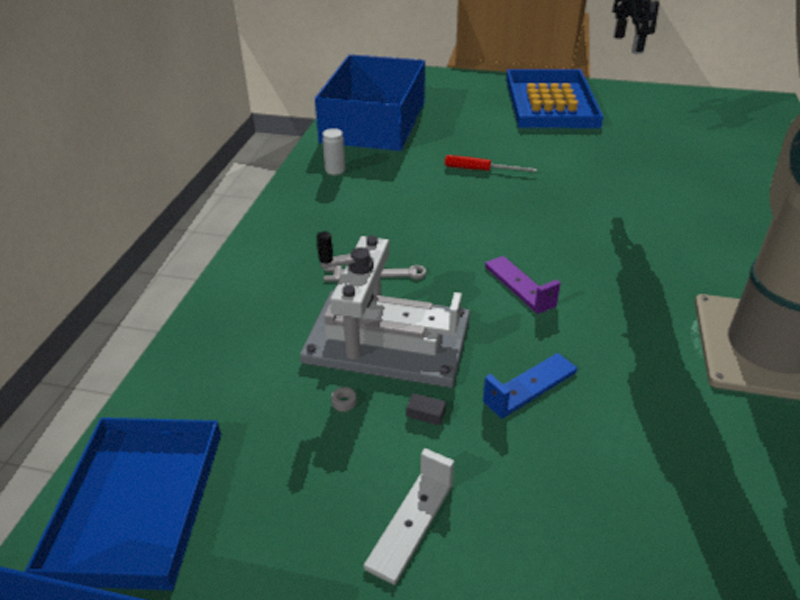

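Top view (800 px scale): the clamp's beam is at (397,254) and its knob at (383,223). Four things have the bracket's shape:
- grey-white one in the channel, (395,300), flange at (394,335)
- loose grey-white spare, (238,333)
- blue one, (365,398)
- purple one, (484,383)

The one in the channel is the work: it is aluminium and sits between the guides. I'll confirm that in a crop and measure the clamp from depth.

```bash
python3 - <<'E'
from h import *
d=np.load("top.npz"); img,W=d["img"],d["W"]
cv2.imwrite("pics/crop1.png",cv2.resize(img[130:232,210:300],None,fx=5.8,fy=5.8,interpolation=cv2.INTER_CUBIC))
s=np.load("side.npz")["W"]
P=W[130:232,210:300].reshape(-1,3); P=P[~np.isnan(P).any(1)]
Q=s.reshape(-1,3);Q=Q[~np.isnan(Q).any(1)]; Q=Q[(abs(Q[:,0]-P[:,0].mean())<200)&(abs(Q[:,1]-P[:,1].mean())<130)]
for n,A in(("top",P),("side",Q)):
    h=np.histogram(A[:,2],bins=np.arange(-5,230,5)); print(n,[(int(b),int(k)) for k,b in zip(*h) if k>5])
    for nm,lo,hi in(("table",-8,8),("base",15,26),("beam",132,143),("knob",195,215),("flangetop",90,104),("leg",52,62)):
        B=A[(A[:,2]>lo)&(A[:,2]<hi)]
        if len(B)>3:
            r=cv2.minAreaRect(B[:,:2].astype(np.float32)); print(nm,len(B),B.mean(0).round(1),np.round(r[0],1),np.round(r[1],1),round(r[2],2))
E
```

```text
top [(-5, 1744), (0, 3210), (5, 185), (10, 40), (15, 623), (20, 1105), (25, 75), (35, 7), (40, 6), (45, 90), (50, 58), (55, 514), (60, 274), (65, 45), (70, 6), (95, 33), (100, 22), (110, 9), (115, 20), (120, 16), (125, 16), (130, 39), (135, 502), (140, 168), (145, 92), (150, 19), (155, 22), (160, 87), (165, 37), (185, 7), (195, 6), (200, 18), (205, 27)]
table 5115 [594.4  90.1   0.8] [593.4  97. ] [328.5 290.5] 1.19
base 1765 [556.9 109.3  20.8] [582.2 132.2] [214.4 235.9] 89.71
beam 692 [617.4 104.5 138.5] [619.4 104.1] [157.9  47. ] 89.4
knob 51 [661.4 128.1 204.5] [661.9 128.1] [17.9 18.4] 25.78
flangetop 56 [477.8 105.5  99.4] [477.7 105.5] [ 9.  37.5] 1.19
leg 755 [551.  104.9  58.8] [539.6 104.2] [ 72.6 133.1] 89.27
side [(-5, 2051), (0, 4158), (5, 209), (10, 205), (15, 757), (20, 1217), (25, 185), (30, 137), (35, 144), (40, 140), (45, 233), (50, 214), (55, 912), (60, 210), (65, 56), (70, 36), (75, 35), (80, 25), (85, 28), (90, 33), (95, 57), (100, 24), (110, 48), (115, 65), (120, 67), (125, 66), (130, 74), (135, 514), (140, 95), (145, 118), (150, 35), (155, 72), (160, 109), (165, 40), (170, 14), (175, 21), (180, 20), (185, 16), (190, 17), (195, 22), (200, 32), (205, 21)]
table 6324 [581.9 118.9   0.7] [585.6  97.4] [399.9 259.9] 0.01
base 2022 [565.7 148.9  20.5] [543.8 125.6] [203.2 316.6] 89.6
beam 623 [617.4 120.3 138.1] [621. 104.] [160.3  46.2] 89.58
knob 75 [664.  131.4 202.3] [664.3 128.5] [19.1 19.9] 47.75
flangetop 112 [530.1 131.   96.9] [545.1 143. ] [177.4  39.1] 30.65
leg 1196 [561.3 112.   58.3] [519.6 138.7] [130.4 295.6] 74.23
```

View pics/crop1.png

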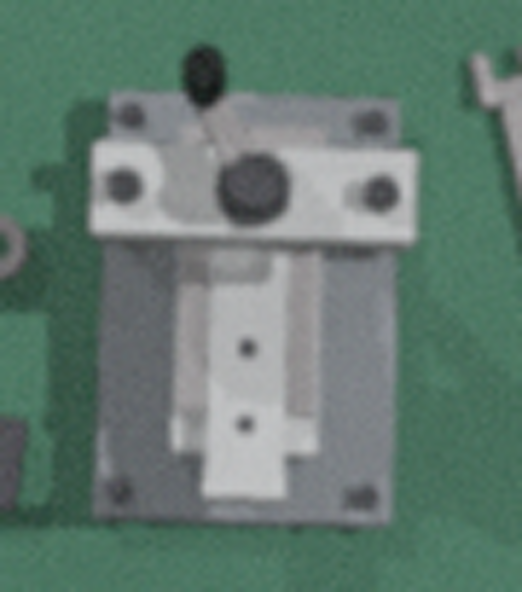

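The crop shows the aluminium bracket between the guides, with its flange at the front (245,495) and the knob at (204,75). The axis is at about (620,104), yaw about -0.5°, the knob at (663,128.5) and the flange's front face at x≈473. Next I push it home.

```bash
python3 - <<'E'
from h import *
D=[0,1,0,0]
robot.grip(0)
robot.movep([435,105,230],D); print(robot.get_joints())
robot.movel([435,105,74],D,velocity=200)
f0=np.array(robot.get_ft_force())
print("hit",robot.movel([515,104.5,74],D,velocity=30,stop_force=8),robot.get_tool_pos(),np.array(robot.get_ft_force())-f0)
robot.wait(.2); print(np.array(robot.get_ft_force())-f0, robot.get_time_s())
p=robot.get_tool_pos()
robot.movel([p[0]-25,p[1],74],D); 
c=cam("top"); W=cloud(c); P=W[130:232,210:300].reshape(-1,3); P=P[(P[:,2]>91)&(P[:,2]<105)&(abs(P[:,1]-105)<25)]
print(np.median(P,0),P[:,0].min(),P[:,0].max(),len(P))
c=cam("side"); cv2.imwrite("pics/side1.png",cv2.resize(c["img"][140:260,180:320],None,fx=5,fy=5,interpolation=cv2.INTER_CUBIC))
E
```

```text
[-0.1916462   0.34785793 -0.14076198  2.05410034  0.0710936   0.74397186
 -1.9485598 ]
hit True [494.70405977 104.47721085  73.43258428] [-0.13132861 -0.25822825 -1.28864569]
[-0.15927779 -0.40084922  0.6097108 ] 6.4833
  return _methods._mean(a, axis=axis, dtype=dtype,
  ret = um.true_divide(
Traceback (most recent call last):
ValueError: zero-size array to reduction operation minimum which has no identity
```

It stopped at the predicted home position. I'll repeat the push slowly to confirm, then lift clear and look.

```bash
python3 - <<'E'
from h import *
D=[0,1,0,0]
p=robot.get_tool_pos()
print(p,"hit",robot.movel([p[0]+40,104.5,74],D,velocity=15,stop_force=10),robot.get_tool_pos(),robot.get_ft_force())
p=robot.get_tool_pos()
robot.movel([p[0]-25,p[1],74],D); robot.movel([p[0]-25,p[1],235],D,velocity=250); robot.movep([560,-120,240],D)
W=cloud(cam("top")); P=W[130:232,210:300].reshape(-1,3); P=P[(P[:,2]>91)&(P[:,2]<105)&(abs(P[:,1]-105)<25)]
print(np.nanmedian(P,0),len(P))
c=cam("side"); cv2.imwrite("pics/side1.png",cv2.resize(c["img"][140:260,180:320],None,fx=5,fy=5,interpolation=cv2.INTER_CUBIC))
print(robot.get_time_s())
E
```

```text
[469.45881361 104.41109482  74.13849143] hit True [494.60077707 104.17101795  73.33965752] [-0.73875691  0.39376051  0.39961768]
[509.59119527 106.11248335  98.31774916] 56
10.8
```

View pics/side1.png

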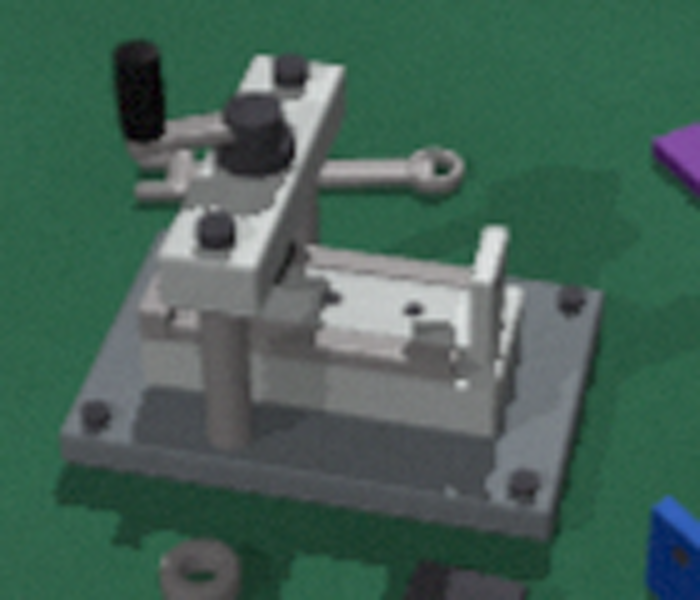

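The bracket sits back in the channel with its flange at (490,290) near the front of the guides. Both pushes stopped at the same x, and the flange moved 32 mm to x≈505, so it is home. Now I grasp the knob and turn the first few steps, logging tangential and radial force.

```bash
cat >> h.py <<'E'
D=[0,1,0,0]; C=np.array([620.,104.]); RAD=50.; Z=171
def at(deg,c=C): a=np.radians(deg); return [c[0]+RAD*np.cos(a),c[1]+RAD*np.sin(a),Z]
def step(deg,f0,vel=40,c=C):
    robot.movel(at(deg,c),D,velocity=vel)
    F=np.array(robot.get_ft_force())-f0; p=np.array(robot.get_tool_pos())
    a=np.radians(deg); t=np.array([np.sin(a),-np.cos(a)]); r=np.array([np.cos(a),np.sin(a)])
    ap=np.degrees(np.arctan2(p[1]-c[1],p[0]-c[0]))
    return -F[:2]@t, F[:2]@r, F[2], ap, np.hypot(*(p[:2]-c))
E
python3 - <<'E'
from h import *
import json
robot.grip(55)
robot.movep([663,128.4,235],D); robot.movel([663,128.4,Z],D,velocity=120,stop_force=12)
f0=np.array(robot.get_ft_force())
robot.grip(0); print(robot.get_opening(),robot.get_tool_pos(),robot.get_ft_force()-f0,robot.get_time_s(),flush=True)
np.save("f0.npy",f0)
a=29.4
for i in range(6):
    t0=robot.get_time_s(); a-=10
    print(round(a,1),np.round(step(a,f0),2),round(robot.get_time_s()-t0,2),flush=True)
robot.wait(.1); print(np.array(robot.get_ft_force())-f0)
E
```

```text
19.400344415928632 [663.52048638 128.00360951 172.1828255 ] [-0.54165434 -1.97198289  4.1579182 ] 13.5083
19.4 [ 5.33 -4.09  6.9  23.92 49.75] 0.38
9.4 [ 5.88 -3.86  5.66 14.82 49.76] 0.37
-0.6 [ 5.33 -2.89  3.9   5.26 49.78] 0.37
-10.6 [ 5.78 -0.97  3.14 -4.55 49.83] 0.37
-20.6 [  7.41   0.73   0.42 -14.59  49.86] 0.37
-30.6 [  6.94  -0.13   0.05 -24.88  49.89] 0.37
[3.51166492 6.67916426 0.55677905]
```

```bash
python3 - <<'E'
from h import *
f0=np.load("f0.npy"); a=-30.6; L=[]
while a>-490:
    a-=10; s=step(a,f0); L.append((a,*s))
    if s[0]>9.3 or np.mean([x[1] for x in L[-2:]])>9: break
    if robot.get_time_s()>50: break
np.save("L.npy",L)
for x in L: print(np.round(x,1).tolist())
print(robot.get_time_s())
E
```

```text
[-40.6, 6.5, 0.9, -1.4, -35.2, 50.0]
[-50.6, 6.8, 2.1, -0.9, -45.5, 50.0]
[-60.6, 7.4, 0.9, -2.4, -55.8, 50.1]
[-70.6, 6.6, 1.3, -0.8, -65.9, 50.1]
[-80.6, 7.0, 0.3, -0.5, -76.0, 50.2]
[-90.6, 7.2, 1.1, -0.9, -86.1, 50.2]
[-100.6, 6.2, 1.0, -0.3, -96.0, 50.3]
[-110.6, 7.0, 1.1, -0.2, -106.0, 50.3]
[-120.6, 6.8, 1.2, 1.1, -116.0, 50.3]
[-130.6, 7.1, 1.8, 1.4, -126.0, 50.3]
[-140.6, 7.3, 1.7, 3.1, -136.0, 50.3]
[-150.6, 6.9, 1.8, 4.8, -146.1, 50.3]
[-160.6, 7.8, 2.4, 5.7, -156.2, 50.3]
[-170.6, 6.8, 2.8, 7.7, -166.4, 50.3]
[-180.6, 7.2, 2.6, 8.5, -176.8, 50.3]
[-190.6, 7.5, 2.5, 9.2, 172.9, 50.2]
[-200.6, 7.3, 1.7, 9.8, 162.7, 50.1]
[-210.6, 8.0, 1.7, 10.7, 152.8, 50.1]
[-220.6, 8.9, 1.6, 12.0, 143.1, 50.1]
[-230.6, 9.3, 1.2, 13.3, 133.3, 50.0]
23.15
```

Free-running reads a steady 7.1 N, and contact begins near -200°. I'll continue in 10° steps to about +4.5 N.

```bash
python3 - <<'E'
from h import *
f0=np.load("f0.npy"); a=-230.6
for i in range(3):
    a-=10; s=step(a,f0); print(round(a,1),np.round(s,2),flush=True)
    if s[0]>11.3: break
print(robot.get_time_s())
E
```

```text
-240.6 [ 10.25   0.22  12.71 123.58  49.95]
-250.6 [ 10.83  -0.29  13.02 113.88  49.88]
-260.6 [ 12.82  -1.6   13.73 104.25  49.87]
24.25
```

The excess is about 5 N, roughly 55° after contact, so it is snug. Next: take up the arm's wind-up, release with a small opening, and lift.

```bash
python3 - <<'E'
from h import *
f0=np.load("f0.npy")
print(np.round(step(-256,f0,vel=20),2))
robot.grip(34); print(robot.get_opening(),robot.get_tool_pos(),np.array(robot.get_ft_force())-f0)
p=robot.get_tool_pos(); robot.movel([p[0],p[1],250],D,velocity=100); robot.movep([560,-150,260],D)
W=cloud(cam("top")); A=W[130:232,210:300].reshape(-1,3); P=A[(A[:,2]>91)&(A[:,2]<105)&(abs(A[:,1]-105)<25)]
K=A[A[:,2]>195]; print(np.nanmedian(P,0),len(P),np.nanmedian(K,0))
c=cam("side"); cv2.imwrite("pics/side2.png",cv2.resize(c["img"],(800,600)))
print(robot.get_time_s(),robot.get_ft_force())
E
```

```text
[  2.48  -1.55   6.76 104.47  49.85]
34.13289037916469 [607.902826   152.74947334 170.79166914] [ 1.21013576 -0.7138698  -1.35633215]
[509.57460276 106.1143311   98.41680808] 56 [605.0704594  152.15728936 205.12759766]
27.1083 [-0.66592678  0.02081461 -0.83250238]
```

View pics/side2.png

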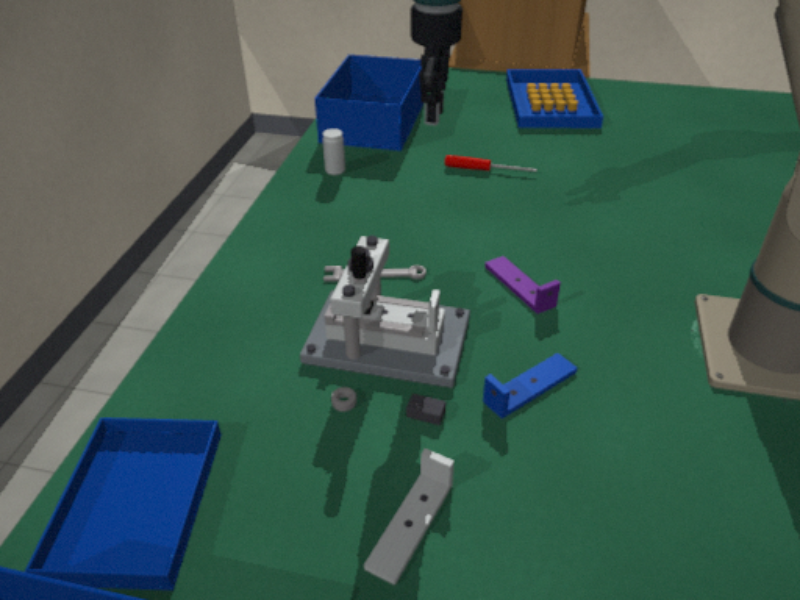

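The picture shows the crank released with its knob at (360,262), the bracket still home with its flange at (434,318), and the spare bracket, wrench, collar and block where they were. The gripper is clear at (432,90), so I'm handing in.

```bash
python3 -c "
from h import *
print(robot.sign_off())"
```

```text
the job is handed in; nothing more can be done
None
```

I pushed the bracket home against the stop, snugged the clamp about 5 N above its free-running 7 N at the knob (roughly 65–75 N of clamping by my estimate), released the crank, left the surrounding parts where they were and handed the job in at about 27 s; no verdict was returned.

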